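# Load the cut-off jig: push the stock through the saw guide and cam it down

## Robot

A 6-joint arm with a two-finger parallel gripper is mounted at the origin on a cart in front of the work surface, level with it; the furniture and walls round the work are solid. World frame = base frame: x ahead of the robot, y to its left, z up, the work surface at z = 0. Lengths are in m, angles in degrees, forces in N, time in s.
With the tool pointing down it reaches from about 0.3 to 0.75 m from the base axis. Payload 8.5 kg.
Tool frame: the origin (TCP) lies midway between the tips of the shut fingers; the grasp point (between the pads) lies 19 mm behind it; z points along the fingers, y is the line along which they close (so a half turn about z gives the same grasp; the last joint's range is limited). The gripper opens to 85 mm and grips with 20 to 120 N. Pads are 22 mm wide; open, the fingers measure 114 mm over their backs; the gripper's body (76 mm by 85 mm) begins 54 mm behind the grasp point. The pads swing forward as they close: fully open they stand 13 mm farther back than shut.
Start: joints at [56.878, 21.807, 74.336, -0, 83.858, -12.336], TCP at [0.195, 0.514, 0.231] pointing down, gripper open.
Joint ranges: [-178.18, 178.18], [-50.72, 133.34], [12.68, 142.11], [-81.47, 261.47], [9.98, 163.14], [-165.26, 165.26]. Speed limits (degrees/s): [136.94, 136.94, 180, 180, 180, 180].

## Interface

Orientations are given as a 3x3 rotation matrix whose columns are the frame's x, y, z axes.
In Python, from rig import monitor, optics, close_job, models gives the robot as it stands.
- The arm moves only by the tool step_arm, never from a script. Its arguments are lists of equal length, an entry for each row: "fingers": the closure, from -1 (fully open) to 1 (shut); "travel": the shift along the tool's x, y, z scaled (see below), a list of three; "twist": the turn about the tool's z scaled (see below). In form: {"fingers": [fingers, ...], "travel": [[tx, ty, tz], ...], "twist": [twist, ...]}. A call has 1 to 10 rows; each row shifts and turns the commanded pose from where the row before left it, along the tool's axes as they then stand; what a row does not reach is not made up. The controller multiplies each number of a shift by 100 mm and each number of a turn by pi rad. A row lasts 1/8 s, in which the tool goes at most 62.5 mm and 10.7 degrees, less where a joint would pass 70% of its speed; a pose out of reach is approached as far as the arm can. A call with a number of a shift or a turn outside -1 to 1 is refused whole. A call with a gripper value outside its range is refused whole. The fingers move at their own pace and stop on an object; "force" is the grip in N (left out, the last holds). Time passes only in rows, so rows that do not move let the fingers close. It gives the time, the measured TCP pose, the force, the opening and the grip force at its end, in the units of the state.
- monitor.observe(): the state, without advancing time (a new reading comes with each control period).
- optics.get_image(name): name is "scene" or "top" or "wrist"; returns (picture, depth): 384x512x3 uint8, blue, green, red; 384x512 float32, m along the optical axis (not along the pixel's ray), 0 where there is no reading.
- optics.get_calibration(name): a dict with "vertical_fov" (degrees; the focal length in pixels is half the picture's height over the tangent of half this angle, whatever the lens; pixels are square), "cx", "cy" (the principal point, pixels), "distortion" ([k1, k2, p1, p2, k3] as OpenCV has them; the pictures are not rectified), "world_from_camera" (4x4, takes a point from camera to world coordinates). Camera axes: x right, y up, looking along -z (the intrinsics and any distortion apply to the point x, -y, -z); pixel columns grow to the right and rows downward; lengths in m; the calibration is good to about 2 mm. A picture is of the moment at which its call begins: read the wrist's pose just before it. get_calibration takes no time and is no camera call; for the wrist camera it gives the pose at the moment of the call.
- close_job(): hands the job in; it is judged then, once.
Trained networks look in the newest picture that a camera, given by its name, has taken for a name from the list of things; names that differ only in an ending like _2 or _b are one class to them, and where a whole thing is asked for, a point or a joint stands for the part that bears it (a point fixed in the world has none). Each returns a list of dicts, best first, with "confidence" (0 to 1); they miss things now and then, are a little off and sometimes report something else, mostly with a low value. They report only what shows in the picture. A call takes as long as a camera call.
- models.trace(camera, query): "mask" (384x512 bool, what is visible of it) and "point" ([column, row] in pixels, amid what is visible of it).
- models.landmark_of(camera, query): "point" ([column, row] in pixels: a listed point, or the origin of a listed thing).
The state is a dict: "time_s": time; "q": joint angles; "qvel": joint speeds; "joint_efforts": joint torques, N m; "position": TCP position; "tool_rot": TCP orientation; "ft_force": force on the tool from outside, world axes, zero at the start; "wrist_torque": the same for the moment, N m; "grip_width": finger opening in m; "gripper_force": force on a finger pad.
Only numpy, scipy, OpenCV 4.12 (cv2) and the standard library are available. Lean on these libraries where they do the work, as an engineer would, in place of code of your own. Each camera call takes 0.05 s, during which the arm holds its last target. There are 200 camera calls.

## Task

Load the cut-off jig for the next saw cut: push the wooden stick that lies on the jig's baseboard through the narrow channel between the two cheeks until its end is fully home against the stop block, and then press the cam lever over and down so that the cam clamps the stick to the board. Only push with the fingertips: slide the stick flat along the board, never pick it up or tip it. Leave the other tools and wood on the bench where they are.

Things in the scene. Friction and masses are not known exactly. Their poses are not given: they have to be found in the camera images.
- jig: Cut-off jig (small mitre box), screwed to the bench. Plywood baseboard 140 (x) x 390 (y) x 12 mm, from y=-198 to +192 mm; its top is 12 mm above the bench. Origin at bench height on the channel's centre line; y = feed direction, x across, z up; yaw within 0.15 rad of the robot's axes. Infeed part, y=-198 to +40, is flat and open.
- jig_mouth (a point): Middle of the channel's mouth, on the board's top, at y=+40 mm of the jig; axes as the jig's. The cheeks, 24 mm thick and 34 mm high above the board, run from here 108 mm towards +y. For the first 25 mm bevels narrow the way from 59 to 35 mm; then the channel is straight, 35 mm wide.
- jig_stop (a point): Middle of the stop block's face, on the board's top, at y=+160 mm of the jig; axes as the jig's. Block 66 mm wide, 30 mm high above the board. With the stick home, the stick's origin lies 85 mm from here towards -y of the jig.
- cam_pin (a point): Middle of the steel pin that carries the cam lever, across the channel at y=+88 mm of the jig, 51.6 mm above the bench (39.6 above the board); axes as the jig's. The cheeks' round ears about it rise to 66 mm above the bench. The eccentric cam at the lever's foot, 30 mm diameter, 24 wide, leaves about 7 mm above the stick when released; coming down it presses on it and drags it towards the stop.
- stock: The stick: plain wooden bar 32 (x) x 170 (y) x 20 mm (z), about 0.1 kg, lying loose on the infeed half of the baseboard, somewhat askew and off the centre line. Origin at the centre of its underside; its y axis is its length and points roughly to the stop. When home it stands out of the mouth by 50 mm.
- cam_lever (a joint): Angle of the lever about the pin (axis = jig x). 0 = upright; negative = leaning towards the stop (released, as it starts); positive = tip over to the infeed (jig -y) and down; 1.57 = level. Limits -0.5, 1.58. Stays where left (friction 0.2 N m). The cam meets the stick at about 1.22 and locks some 0.03 rad later: the clamped lever still slopes up about 20 degrees.
- lever_tip (a point): Free end of the cam lever's round wooden handle, on its axis, 105 mm from the pin; the handle is 13 mm thick near the pin and 21 mm near its end.
- square: Try square with a dark wooden stock and steel blade, 110 x 173 x 24 mm, lying loose behind the jig; to be left alone. Origin under its centre.
- spare: Shorter, thicker wooden stick, 30 x 140 x 24 mm, lying loose on the bench in front of the jig on the right; to be left alone. Origin under its centre.
- mark_pen: Black marker pen, 16 x 119 x 17 mm, lying loose on the bench to the right of the jig; to be left alone. Origin under its centre.

How it is judged:
By the outcome, as a careful person would: the job done as asked, in the order asked, and still so for the second after the job is handed in, with the robot touching nothing.
It also fails if it takes over 61 s, if anything falls off the work surface, if the arm or the gripper's body presses on something with over 40 N, if the wrist force passes 120 N, or if a joint passes its speed limit or range.

## Working session

There is one attempt and no reset: what is moved stays moved. The work goes in short steps, Python scripts to look and compute and a tool call to move; the robot and the scene stay as the last step left them, time stands still between calls to the robot, and variables do not carry over. Pictures are saved under pics/ and viewed, at most 10 in all, crops included, and the job is handed in when it is done.

Besides the shell and the picture viewer there is one more tool, called after "Call:" as name(argument=value, ...), one argument or row to a line, values as JSON. step_arm: Moves the arm, as the interface text tells. Its arguments: {"type":"object","properties":{"fingers":{"type":"array","items":{"type":"number"}},"travel":{"type":"array","items":{"type":"array","items":{"type":"number"}}},"twist":{"type":"array","items":{"type":"number"}},"force":{"type":"number"}},"required":["fingers","travel","twist"]}

```bash
mkdir -p pics; ls; cat > h.py <<'E'
import numpy as np, cv2
from rig import monitor, optics, close_job, models
def cal(n):
    c=optics.get_calibration(n); f=192/np.tan(np.radians(c["vertical_fov"])/2)
    return np.array([[f,0,c["cx"]],[0,f,c["cy"]],[0,0,1]]),np.array(c["distortion"],float),np.array(c["world_from_camera"])
def ray(n,p,C=None):
    K,d,T=C or cal(n)
    u=cv2.undistortPoints(np.array(p,float).reshape(-1,1,2),K,d).reshape(-1,2)
    v=np.c_[u[:,0],-u[:,1],-np.ones(len(u))]@T[:3,:3].T
    return T[:3,3],v
def atz(n,p,z,C=None):
    o,v=ray(n,p,C); return o+v*((z-o[2])/v[:,2])[:,None]
def atd(n,p,D,C=None):
    o,v=ray(n,p,C); p=np.array(p).reshape(-1,2).round().astype(int)
    return o+v*D[p[:,1],p[:,0]][:,None]
def tri(rays):
    A=0;b=0
    for o,v in rays:
        v=v.ravel()/np.linalg.norm(v); P=np.eye(3)-np.outer(v,v); A=A+P; b=b+P@o
    return np.linalg.solve(A,b)
E
python3 - <<'E'
from h import *
np.set_printoptions(precision=4,suppress=True)
s=monitor.observe(); print(s['time_s'],s['position'],s['tool_rot'],s['ft_force'])
P={}
for n in ["scene","top"]:
    im,D=optics.get_image(n); cv2.imwrite(f"pics/{n}0.png",im)
    print(n,cal(n)[2][:3,3])
    for q in ["jig_mouth","jig_stop","cam_pin","lever_tip","stock","jig"]:
        r=models.landmark_of(n,q)
        if r:
            p=r[0]["point"]; print(q,np.round(p,1),round(r[0]["confidence"],2),atd(n,p,D)[0]); P.setdefault(q,[]).append(ray(n,p))
for q in P:
    if len(P[q])==2: print("tri",q,tri(P[q]))
E
```

```text
pics
0.0 [0.195  0.5139 0.2307] [[-0.9349  0.3549 -0.0008]
 [ 0.3549  0.9349 -0.0012]
 [ 0.0003 -0.0014 -1.    ]] [-0.3929  0.9618  0.0478]
scene [ 0.0513 -0.4883  0.8478]
jig_mouth [228.9 216.9] 0.88 [ 0.5372 -0.02    0.0145]
jig_stop [197.7 208.9] 0.8 [0.4882 0.0528 0.0477]
cam_pin [214.  203.6] 0.83 [0.5174 0.0134 0.0702]
lever_tip [335.  276.9] 0.75 [ 0.5519 -0.3616  0.0012]
stock [259.9 228.4] 0.91 [ 0.5464 -0.1256  0.031 ]
jig [239.  226.4] 0.68 [ 0.5281 -0.0647  0.0128]
top [ 0.5117 -0.0885  0.9625]
jig_mouth [238.5 190. ] 0.85 [ 0.5366 -0.0341  0.0118]
jig_stop [185.4 198.5] 0.95 [0.514  0.0938 0.0426]
cam_pin [215.1 195.1] 0.59 [0.5226 0.0183 0.067 ]
lever_tip [200.2 191.5] 0.72 [0.529  0.0403 0.1527]
stock [277.9 180.2] 0.74 [ 0.561  -0.1323  0.0322]
jig [252.4 192.1] 0.96 [ 0.5316 -0.0692  0.0119]
tri jig_mouth [ 0.5328 -0.0312  0.0278]
tri jig_stop [ 0.5183  0.1001 -0.0142]
tri cam_pin [0.5226 0.019  0.0615]
tri lever_tip [ 0.5264 -0.1614  0.0832]
tri stock [ 0.5566 -0.1272  0.0228]
tri jig [ 0.5296 -0.0671  0.0133]
```

View pics/scene0.png

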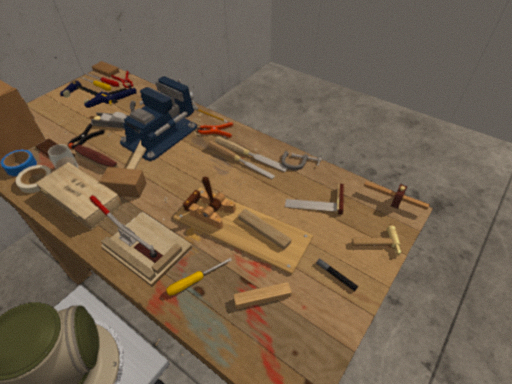

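View pics/top0.png

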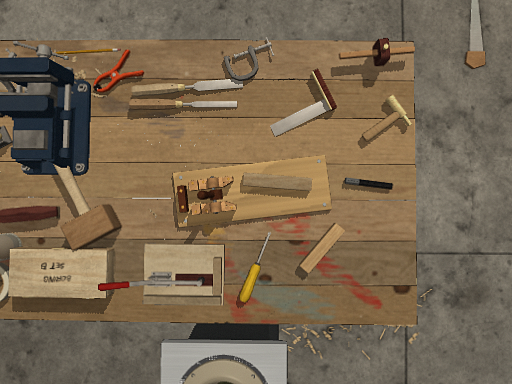

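The scene view shows the jig in mid-bench, with its channel and upright lever near (208,200) and the stick at (262,228). The top view shows the stick at (241–312, 175–192), askew and off the centre line, and the channel on the left at (175–235, 175–215).

I'll turn the tool so its y lies along jig x, then move over the infeed for a wrist view.

Call:
step_arm(
  fingers=[-1, -1, -1, -1, -1, -1, -1],
  travel=[
    [0, 0, -0.15],
    [0, 0, -0.15],
    [0, 0, -0.15],
    [0, 0, -0.15],
    [0, 0, -0.15],
    [0, 0, 0],
    [0, 0, 0],
  ],
  twist=[0.058, 0.058, 0.058, 0.058, 0.058, 0.058, 0.002],
)

```text
time_s: 1.58
position: [0.1952, 0.5142, 0.3064]
tool_rot: [[-0.11, 0.994, 0.0], [0.994, 0.11, 0.0], [0.0, 0.0, -1.0]]
ft_force: [-0.1, -0.0, 0.6]
grip_width: 0.085
gripper_force: 0.0
```

Call:
step_arm(
  fingers=[-1, -1, -1, -1, -1, -1, -1, -1, -1, -1],
  travel=[
    [-0.54, 0.22, 0],
    [-0.54, 0.22, 0],
    [-0.54, 0.22, 0],
    [-0.54, 0.22, 0],
    [-0.54, 0.22, 0],
    [-0.54, 0.22, 0],
    [-0.54, 0.22, 0],
    [-0.54, 0.22, 0],
    [-0.54, 0.22, 0],
    [-0.54, 0.22, 0],
  ],
  twist=[0, 0, 0, 0, 0, 0, 0, 0, 0, 0],
)

```text
time_s: 2.82
position: [0.4729, -0.0007, 0.3063]
tool_rot: [[-0.112, 0.994, 0.0], [0.994, 0.112, 0.0], [0.0, 0.0, -1.0]]
ft_force: [0.8, 1.6, 1.0]
grip_width: 0.0853
gripper_force: 0.0
```

Call:
step_arm(
  fingers=[-1, -1, -1, -1],
  travel=[
    [-0.54, 0.22, 0],
    [-0.54, 0.22, 0],
    [0, 0, 0],
    [0, 0, 0],
  ],
  twist=[0, 0, 0, 0],
)

```text
time_s: 3.32
position: [0.5275, -0.1011, 0.3061]
tool_rot: [[-0.11, 0.994, -0.001], [0.994, 0.11, 0.001], [0.001, -0.001, -1.0]]
ft_force: [-0.4, 0.5, 0.5]
grip_width: 0.0855
gripper_force: 0.0
```

```bash
python3 - <<'E'
from h import *
np.set_printoptions(precision=4,suppress=True)
s=monitor.observe(); print(s['time_s'],s['position'],s['tool_rot'],s['ft_force'])
C=cal("wrist");im,D=optics.get_image("wrist"); cv2.imwrite("pics/w0.png",cv2.resize(im,(768,576)))
np.savez("w0.npz",im=im,D=D,K=C[0],d=C[1],T=C[2]); print(C[2])
for q in ["jig_mouth","jig_stop","cam_pin","lever_tip","stock","jig"]:
    for r in models.landmark_of("wrist",q)[:1]:
        p=r["point"]; print(q,np.round(p,1),round(r["confidence"],2),atd("wrist",p,D,C)[0],atz("wrist",p,.012,C)[0])
for r in models.trace("wrist","stock")[:1]:
    m=r["mask"]; np.save("m0.npy",m); v,u=np.nonzero(m); X=atd("wrist",np.c_[u,v],D,C); print(np.median(X,0)); 
    X=atz("wrist",np.c_[u,v],.032,C); R=cv2.minAreaRect(X[:,:2].astype(np.float32)*1000); print(R,cv2.boxPoints(R))
E
```

```text
3.325 [ 0.5275 -0.1011  0.3061] [[-0.1104  0.9939 -0.0007]
 [ 0.9939  0.1104  0.0005]
 [ 0.0006 -0.0006 -1.    ]] [-0.4229  0.4912  0.4719]
[[ 0.994  -0.1064 -0.0272  0.5199]
 [ 0.1098  0.957   0.2684 -0.0328]
 [-0.0025 -0.2697  0.9629  0.4498]
 [ 0.      0.      0.      1.    ]]
jig_mouth [264.6  97.7] 0.6 [ 0.5281 -0.0266  0.0132] [ 0.5281 -0.0266  0.012 ]
cam_pin [266.9  53.7] 0.67 [0.5241 0.0193 0.0702] [0.5248 0.0273 0.012 ]
lever_tip [266.1  11.7] 0.9 [0.5187 0.0399 0.1562] [0.5181 0.0756 0.012 ]
stock [278.  179.2] 0.65 [ 0.5575 -0.1284  0.0328] [ 0.5594 -0.1332  0.012 ]
jig [265.5 128.2] 0.65 [ 0.5338 -0.0654  0.0136] [ 0.5339 -0.0656  0.012 ]
[ 0.5556 -0.1229  0.0329]
((555.1121215820312, -129.09326171875), (170.2548828125, 35.142940521240234), 85.15596771240234) [[ 530.4149 -212.4329]
 [ 565.4324 -215.4005]
 [ 579.8093  -45.7537]
 [ 544.7919  -42.7861]]
```

View pics/w0.png

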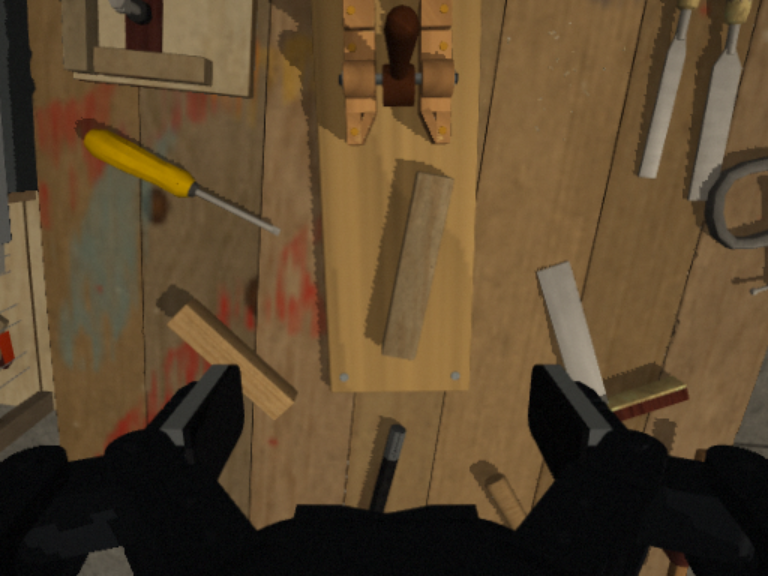

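The wrist view shows the board's infeed edge at row 390 (columns 334–469) and the board's sides running up to about (311,0) and (480,0). The stick lies from (400,355) to (433,175), leaning right, and the pin's ends are at (340,79) and (458,79). Next I'll fit the jig pose.

```bash
python3 - <<'E'
from h import *
np.set_printoptions(precision=4,suppress=True)
z=np.load("w0.npz"); C=(z["K"],z["d"],z["T"])
q=lambda L,h: atz("wrist",np.array(L)/1.5,h,C)
print("front corners",q([[332,390],[469,390]],.012))
L=q([[328,300],[320,150],[312,10]],.012);R=q([[470,380],[473,250],[477,100],[480,10]],.012); print("L",L,"R",R)
for n,E in(("L",L),("R",R)): print(n,"yaw",np.degrees(np.arctan(-np.polyfit(E[:,1],E[:,0],1)[0])))
print("pin ends",q([[340,79],[458,79]],.0516))
print("stick top corners",q([[383,355],[414,359],[452,178],[418,171]],.032))
print("cheek noses",q([[355,143],[441,143]],.046))
E
```

```text
front corners [[ 0.4908 -0.266   0.012 ]
 [ 0.627  -0.2509  0.012 ]]
L [[ 0.4795 -0.1725  0.012 ]
 [ 0.4618 -0.0368  0.012 ]
 [ 0.4465  0.0736  0.012 ]] R [[ 0.6262 -0.2399  0.012 ]
 [ 0.6083 -0.1099  0.012 ]
 [ 0.5915  0.0192  0.012 ]
 [ 0.5833  0.0888  0.012 ]]
L yaw 7.640135220295987
R yaw 7.461335222764832
pin ends [[0.4782 0.0179 0.0516]
 [0.5682 0.0279 0.0516]]
stick top corners [[ 0.5366 -0.214   0.032 ]
 [ 0.5658 -0.2148  0.032 ]
 [ 0.577  -0.0472  0.032 ]
 [ 0.5477 -0.0447  0.032 ]]
cheek noses [[ 0.4938 -0.028   0.046 ]
 [ 0.5623 -0.0204  0.046 ]]
```

Call:
step_arm(
  fingers=[-1, -1, -1, -1, -1, -1, -1],
  travel=[
    [-0.326, 0.152, 0],
    [0, 0, 0.5],
    [0, 0, 0.5],
    [0, 0, 0.5],
    [0, 0, 0.5],
    [0, 0, 0.5],
    [0, 0, 0],
  ],
  twist=[-0.005, 0, 0, 0, 0, 0, 0],
)

```text
time_s: 4.6
position: [0.5448, -0.1314, 0.0538]
tool_rot: [[-0.124, 0.992, -0.006], [0.992, 0.124, 0.003], [0.004, -0.006, -1.0]]
ft_force: [-0.1, -0.8, 0.2]
grip_width: 0.0856
gripper_force: 0.0
```

```bash
python3 - <<'E'
from h import *
np.set_printoptions(precision=4,suppress=True)
s=monitor.observe(); print(s['time_s'],s['position'],s['tool_rot'][:2],s['ft_force'])
im,D=optics.get_image("wrist"); cv2.imwrite("pics/w1.png",im)
E
```

```text
4.6 [ 0.5448 -0.1314  0.0538] [[-0.1241  0.9923 -0.0062]
 [ 0.9923  0.1241  0.003 ]] [-0.1081 -0.7696  0.2285]
```

View pics/w1.png

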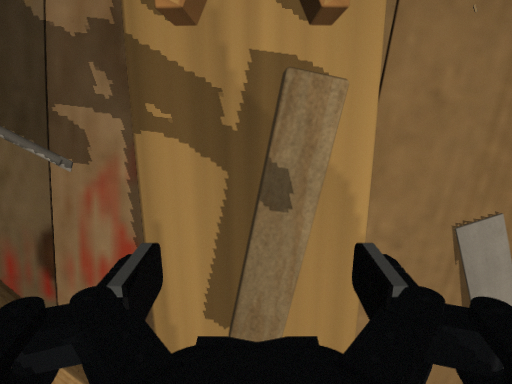

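The stick at (235–345, 70–340) lies between the fingertips at columns 160 and 355, and both sides are clear. I'll lower the tool and close loosely around it to centre and align it.

Call:
step_arm(
  fingers=[-1, -1, -0.6, -0.3, 0, 0.05, 0.1, 0.1],
  travel=[
    [0, 0, 0.2],
    [0, 0, 0.18],
    [0, 0, 0],
    [0, 0, 0],
    [0, 0, 0],
    [0, 0, 0],
    [0, 0, 0],
    [0, 0, 0],
  ],
  twist=[0, 0, 0, 0, 0, 0, 0, 0],
  force=20,
)

```text
time_s: 5.65
position: [0.5465, -0.1323, 0.0184]
tool_rot: [[-0.124, 0.992, 0.0], [0.992, 0.124, -0.0], [-0.0, 0.0, -1.0]]
ft_force: [2.6, 0.7, 1.6]
grip_width: 0.0384
gripper_force: 0.9
```

Call:
step_arm(
  fingers=[0.15, 0.18, 0.2, 0.2],
  travel=[
    [0, -0.02, 0],
    [0, -0.02, 0],
    [0, 0, 0],
    [0, 0, 0],
  ],
  twist=[0, 0, 0, 0],
)

```text
time_s: 6.15
position: [0.5422, -0.1327, 0.0184]
tool_rot: [[-0.124, 0.992, -0.0], [0.992, 0.124, 0.0], [0.0, -0.0, -1.0]]
ft_force: [0.7, 0.3, 4.3]
grip_width: 0.0344
gripper_force: 11.8
```

```bash
python3 - <<'E'
from h import *
s=monitor.observe(); print(s['time_s'],s['position'],s['grip_width'],s['gripper_force'])
im,D=optics.get_image("wrist"); cv2.imwrite("pics/w2.png",im)
E
```

```text
6.15 [ 0.54223521 -0.13266672  0.01841161] 0.034445796226883894 11.75362978130579
```

View pics/w2.png

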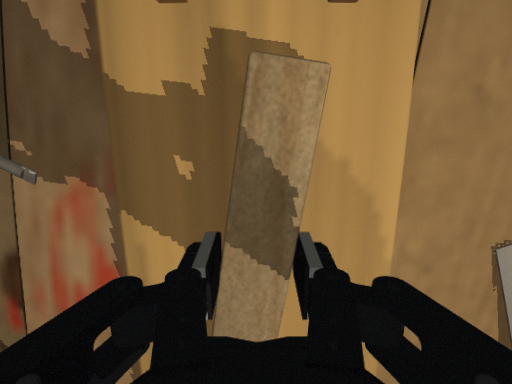

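The stick is now roughly centred but still about 5° askew, with its front end at (250–330, 60). I'll open a little, shift forward and straddle it again near the front.

Call:
step_arm(
  fingers=[-0.2, -0.2, -0.2, -0.2, -0.2, 0, 0.1, 0.18, 0.2, 0.2],
  travel=[
    [0, 0, 0],
    [0, 0, 0],
    [0.2, 0, 0],
    [0.28, 0, 0],
    [0, 0, 0],
    [0, 0, 0],
    [0, 0, 0],
    [0, 0, 0],
    [0, 0, 0],
    [0, 0, 0],
  ],
  twist=[0, 0, 0, 0, 0, 0, 0, 0, 0, 0],
)

```text
time_s: 7.45
position: [0.5365, -0.0853, 0.0183]
tool_rot: [[-0.124, 0.992, -0.0], [0.992, 0.124, -0.0], [-0.0, -0.0, -1.0]]
ft_force: [0.5, -0.4, 0.1]
grip_width: 0.0341
gripper_force: 0.3
```

Call:
step_arm(
  fingers=[-0.4, -0.6, -0.6, -0.6, -0.6],
  travel=[
    [0, 0, 0],
    [0, 0, 0],
    [0, 0, -0.4],
    [0, 0, -0.5],
    [0, 0, 0],
  ],
  twist=[0, 0, 0, 0, 0],
)

```text
time_s: 8.07
position: [0.538, -0.0856, 0.1116]
tool_rot: [[-0.124, 0.992, 0.006], [0.992, 0.124, -0.003], [-0.003, 0.006, -1.0]]
ft_force: [-0.1, 0.4, -0.4]
grip_width: 0.0684
gripper_force: 0.0
```

Call:
step_arm(
  fingers=[-0.6, -0.6, 0, 1, 1, 1],
  travel=[
    [-0.5, 0, -0.4],
    [-0.5, 0, -0.3],
    [-0.5, 0, 0],
    [0, 0, 0],
    [0, 0, 0],
    [0, 0, 0],
  ],
  twist=[0, 0, 0, 0, 0, 0],
)

```text
time_s: 8.82
position: [0.5548, -0.2315, 0.1769]
tool_rot: [[-0.125, 0.992, -0.001], [0.992, 0.125, 0.001], [0.001, -0.001, -1.0]]
ft_force: [0.0, 0.5, 0.2]
grip_width: -0.0004
gripper_force: 0.0
```

```bash
cat > look.py <<'E'
from h import *
import sys
np.set_printoptions(precision=4,suppress=True)
s=monitor.observe(); print(s['time_s'],s['position'],s['ft_force'],s['grip_width'])
O=np.array([.534,-.0635]); U=np.array([[.9921,.1253],[-.1253,.9921]])
J=lambda X:(X-O)@U.T*1000
print("tcp jig mm",J(s['position'][:2]),s['position'][2])
for n in sys.argv[1:]:
    C=cal(n);im,D=optics.get_image(n)
    cv2.imwrite(f"pics/{n}_{s['time_s']:.1f}.png",im)
    for r in models.trace(n,"stock")[:1]:
        v,u=np.nonzero(r["mask"]); X=atz(n,np.c_[u,v],.032,C)
        R=cv2.minAreaRect(J(X[:,:2]).astype(np.float32)); print(n,r["confidence"],R); print(cv2.boxPoints(R))
E
python3 look.py wrist top
```

```text
8.825 [ 0.5548 -0.2315  0.1769] [0.0479 0.4989 0.1653] -0.00039327615966373283
tcp jig mm [  -0.4115 -169.2833] 0.17691295505871976
wrist 0.8 ((-6.570878028869629, -86.3629150390625), (134.6326141357422, 32.144588470458984), 84.96694946289062)
[[ -28.4869 -152.0096]
 [   3.5338 -154.8297]
 [  15.3451  -20.7162]
 [ -16.6755  -17.8961]]
```

Call:
step_arm(
  fingers=[1, 1, 1, 1, 1, 1],
  travel=[
    [-0.08, -0.056, 0.3],
    [0, 0, 0.5],
    [0, 0, 0.4],
    [0, 0, 0.3],
    [0, 0, 0.09],
    [0, 0, 0],
  ],
  twist=[0, 0, 0, 0, 0, 0],
)

```text
time_s: 9.78
position: [0.5506, -0.2413, 0.0188]
tool_rot: [[-0.124, 0.992, 0.0], [0.992, 0.124, -0.0], [-0.0, 0.0, -1.0]]
ft_force: [0.8, 0.2, 0.6]
grip_width: -0.0
gripper_force: 0.0
```

Call:
step_arm(
  fingers=[1, 1, 1, 1, 1, 1, 1, 1],
  travel=[
    [0.1, 0, 0],
    [0.1, 0, 0],
    [0.1, 0, 0],
    [0.1, 0, 0],
    [0.1, 0, 0],
    [0.1, 0, 0],
    [0, 0, 0],
    [0, 0, 0],
  ],
  twist=[0, 0, 0, 0, 0, 0, 0, 0],
)

```text
time_s: 10.78
position: [0.5426, -0.1813, 0.0181]
tool_rot: [[-0.124, 0.992, -0.001], [0.992, 0.124, 0.001], [0.001, -0.001, -1.0]]
ft_force: [-0.2, -0.2, -0.6]
grip_width: 0.0
gripper_force: 0.0
```

```bash
python3 look.py wrist top scene
```

```text
10.775 [ 0.5426 -0.1813  0.0181] [-0.2321 -0.1984 -0.6146] 4.7076744411860985e-05
tcp jig mm [  -6.2606 -117.9503] 0.01806932662260001
wrist 0.72 ((-9.045576095581055, -58.7142219543457), (92.88258361816406, 32.58070755004883), 86.53827667236328)
[[ -28.1104 -104.0871]
 [   4.4108 -106.0544]
 [  10.0193  -13.3413]
 [ -22.502   -11.374 ]]
top 0.91 ((-4.716656684875488, 8.742809295654297), (112.11457061767578, 33.92500686645508), 86.4133071899414)
[[-25.1528 -46.1435]
 [  8.7058 -48.2658]
 [ 15.7195  63.6291]
 [-18.1391  65.7514]]
scene 0.94 ((-13.146169662475586, -20.965370178222656), (172.1683349609375, 41.50705337524414), 86.73072052001953)
[[ -38.7752 -105.7259]
 [   2.6643 -108.093 ]
 [  12.4829   63.7952]
 [ -28.9566   66.1622]]
```

Call:
step_arm(
  fingers=[1, 1, 1, 1, 1, 1, 1, 1, 1, 1],
  travel=[
    [0.09, 0.01, 0],
    [0.09, 0.01, 0],
    [0.09, 0.01, 0],
    [0.09, 0.01, 0],
    [0.09, 0.01, 0],
    [0.09, 0.01, 0],
    [0.09, 0, 0],
    [0.09, 0, 0],
    [0.09, 0, 0],
    [0, 0, 0],
  ],
  twist=[0, 0, 0, 0, 0, 0, 0, 0, 0, 0],
)

```text
time_s: 12.32
position: [0.5388, -0.1001, 0.0184]
tool_rot: [[-0.125, 0.992, -0.0], [0.992, 0.125, 0.0], [0.0, -0.0, -1.0]]
ft_force: [-1.2, -0.2, -0.4]
grip_width: 0.0002
gripper_force: 0.0
```

```bash
python3 look.py wrist top scene
```

```text
12.325 [ 0.5388 -0.1001  0.0184] [-1.1513 -0.1666 -0.3753] 0.00023232212074158432
tcp jig mm [  0.1615 -36.8979] 0.018442811785153775
wrist 0.89 ((-3.6996564865112305, 22.20978546142578), (92.67138671875, 31.764230728149414), 87.6102523803711)
[[-21.5    -23.4234]
 [ 10.2366 -24.7478]
 [ 14.1007  67.8429]
 [-17.6359  69.1674]]
top 0.5 ((-1.130650520324707, 87.70501708984375), (113.90526580810547, 30.0904598236084), 87.32500457763672)
[[-18.8175  31.5166]
 [ 11.2402  30.1123]
 [ 16.5562 143.8934]
 [-13.5015 145.2978]]
scene 0.68 ((-7.951169013977051, 58.86262512207031), (173.8981170654297, 43.329071044921875), 86.68683624267578)
[[-34.6046 -26.689 ]
 [  8.6521 -29.1932]
 [ 18.7022 144.4143]
 [-24.5544 146.9184]]
```

Call:
step_arm(
  fingers=[1, 1, 1, 1, 1, 1],
  travel=[
    [0.03, 0, 0],
    [0.03, 0, 0],
    [0.03, 0, 0],
    [0.02, 0, 0],
    [0.02, 0, 0],
    [0, 0, 0],
  ],
  twist=[0, 0, 0, 0, 0, 0],
)

```text
time_s: 13.38
position: [0.5374, -0.0877, 0.0184]
tool_rot: [[-0.124, 0.992, 0.0], [0.992, 0.124, -0.0], [-0.0, 0.0, -1.0]]
ft_force: [1.7, -2.7, -0.6]
grip_width: 0.0002
gripper_force: 1.1
```

Call:
step_arm(
  fingers=[1, 1, 1, 1, 1],
  travel=[
    [0.015, 0, 0],
    [0.01, 0, 0],
    [0.01, 0, 0],
    [0.01, 0, 0],
    [0, 0, 0],
  ],
  twist=[0, 0, 0, 0, 0],
)

```text
time_s: 14.0
position: [0.5378, -0.0856, 0.0189]
tool_rot: [[-0.124, 0.992, 0.003], [0.992, 0.124, -0.004], [-0.004, 0.002, -1.0]]
ft_force: [3.9, -14.0, -0.6]
grip_width: -0.0001
gripper_force: 7.0
```

```bash
python3 look.py wrist scene
```

```text
14.0 [ 0.5378 -0.0856  0.0189] [  3.8562 -14.0379  -0.5526] -0.00013702491562362412
tcp jig mm [  1.0236 -22.3663] 0.018928898058004354
wrist 0.97 ((-3.0211572647094727, 32.50473403930664), (86.93212890625, 31.93171501159668), 88.01294708251953)
[[-20.4845 -10.3816]
 [ 11.428  -11.4888]
 [ 14.4422  75.3911]
 [-17.4703  76.4983]]
scene 0.55 ((-2.5715813636779785, 70.29020690917969), (181.6401824951172, 40.671573638916016), 80.58717346191406)
[[-37.4869 -15.9812]
 [  2.6371 -22.6329]
 [ 32.3437 156.5616]
 [ -7.7802 163.2133]]
```

```bash
python3 -c "
import cv2;i=cv2.imread('pics/wrist_14.0.png');cv2.imwrite('pics/v.png',cv2.resize(i[:260,90:430],None,fx=2.2,fy=2.2,interpolation=3))"
```

```text
(no output)
```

View pics/v.png

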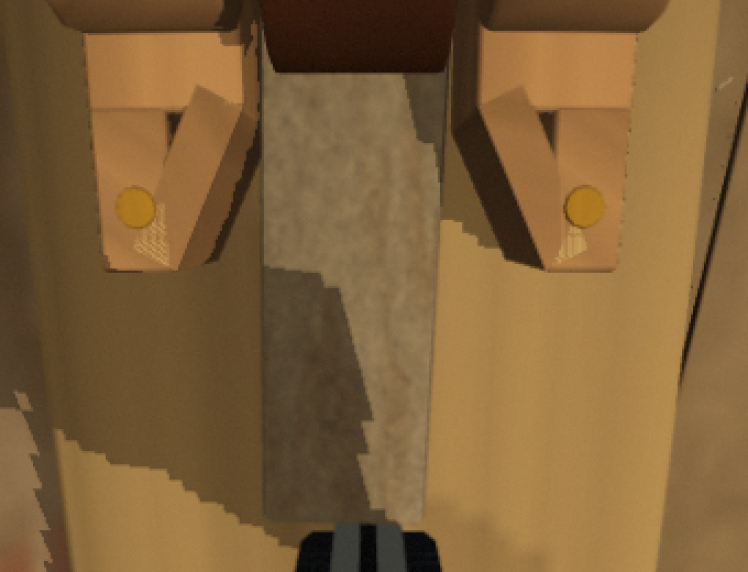

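The stick is home, with the channel straight ahead of it, but its tail at row 520 sits about 3–4 mm left of the centre line. I'll nudge the tail straight from the left, then seat the stick again.

Call:
step_arm(
  fingers=[1, 1, 1, 1, 1, 1, 1, 1],
  travel=[
    [-0.16, 0, 0],
    [0, -0.24, 0],
    [0, -0.25, 0],
    [0.2, 0, 0],
    [0.15, 0, 0],
    [0, 0.08, 0],
    [0, 0.02, 0],
    [0, 0, 0],
  ],
  twist=[0, 0, 0, 0, 0, 0, 0, 0],
)

```text
time_s: 15.2
position: [0.4961, -0.0695, 0.0183]
tool_rot: [[-0.124, 0.992, 0.0], [0.992, 0.124, -0.0], [-0.0, 0.0, -1.0]]
ft_force: [-0.1, 0.1, 0.2]
grip_width: -0.0
gripper_force: 0.0
```

Call:
step_arm(
  fingers=[1, 1, 1, 1],
  travel=[
    [0, 0.03, 0],
    [0, 0.02, 0],
    [0, 0.01, 0],
    [0, 0, 0],
  ],
  twist=[0, 0, 0, 0],
)

```text
time_s: 15.7
position: [0.5016, -0.0686, 0.0184]
tool_rot: [[-0.124, 0.992, -0.0], [0.992, 0.124, 0.0], [0.0, -0.0, -1.0]]
ft_force: [0.2, -0.5, 0.5]
grip_width: 0.0001
gripper_force: 0.0
```

```bash
python3 look.py wrist
```

```text
15.7 [ 0.5016 -0.0686  0.0184] [ 0.1562 -0.4549  0.538 ] 8.243845817879704e-05
tcp jig mm [-32.8029  -1.0033] 0.018357198051625827
wrist 0.78 ((-3.0796279907226562, 46.476627349853516), (114.1785888671875, 33.750701904296875), 87.98096466064453)
[[-21.9558  -9.9827]
 [ 11.7739 -11.1718]
 [ 15.7966 102.9359]
 [-17.9332 104.125 ]]
```

Call:
step_arm(
  fingers=[1, 1, 1],
  travel=[
    [0, 0.02, 0],
    [0, 0.02, 0],
    [0, 0, 0],
  ],
  twist=[0, 0, 0],
)

```text
time_s: 16.18
position: [0.5057, -0.068, 0.0184]
tool_rot: [[-0.124, 0.992, 0.0], [0.992, 0.124, 0.0], [-0.0, 0.0, -1.0]]
ft_force: [-0.3, -0.0, -0.9]
grip_width: 0.0002
gripper_force: 0.0
```

Call:
step_arm(
  fingers=[1, 1, 1],
  travel=[
    [0, 0.02, 0],
    [0, 0.02, 0],
    [0, 0, 0],
  ],
  twist=[0, 0, 0],
)

```text
time_s: 16.55
position: [0.5088, -0.0677, 0.0183]
tool_rot: [[-0.124, 0.992, -0.002], [0.992, 0.124, -0.0], [0.0, -0.002, -1.0]]
ft_force: [-5.3, -4.4, 2.6]
grip_width: -0.0002
gripper_force: 2.8
```

```bash
python3 look.py wrist
```

```text
16.55 [ 0.5088 -0.0677  0.0183] [-5.2738 -4.414   2.6396] -0.00020799441693931063
tcp jig mm [-25.5763  -1.0517] 0.018257318311468877
wrist 0.95 ((0.7963714599609375, 46.73002243041992), (33.852359771728516, 115.03240203857422), 2.342312812805176)
[[-18.4663 103.5064]
 [-13.765  -11.4299]
 [ 20.0591 -10.0464]
 [ 15.3577 104.8899]]
```

Call:
step_arm(
  fingers=[1, 1, 1, 1, 1, 1, 1, 1, 1, 1],
  travel=[
    [0, -0.2, 0],
    [-0.2, 0, 0],
    [-0.17, 0, 0],
    [0, 0.2, 0],
    [0, 0.2, 0],
    [0.08, 0, 0],
    [0.04, 0, 0],
    [0.03, 0, 0],
    [0.02, 0, 0],
    [0, 0, 0],
  ],
  twist=[0, 0, 0, 0, 0, 0, 0, 0, 0, 0],
)

```text
time_s: 17.9
position: [0.5317, -0.0866, 0.0186]
tool_rot: [[-0.124, 0.992, 0.0], [0.992, 0.124, -0.003], [-0.003, -0.0, -1.0]]
ft_force: [-1.4, -10.1, -0.2]
grip_width: 0.0001
gripper_force: 4.8
```

Call:
step_arm(
  fingers=[1, 1, 1],
  travel=[
    [0.015, 0, 0],
    [0.015, 0, 0],
    [0, 0, 0],
  ],
  twist=[0, 0, 0],
)

```text
time_s: 18.27
position: [0.5318, -0.0864, 0.0189]
tool_rot: [[-0.125, 0.992, 0.002], [0.992, 0.125, -0.008], [-0.008, 0.001, -1.0]]
ft_force: [-3.3, -23.4, -1.6]
grip_width: -0.0002
gripper_force: 11.9
```

```bash
python3 look.py wrist
```

```text
18.275 [ 0.5318 -0.0864  0.0189] [ -3.3186 -23.4416  -1.6411] -0.00016582733786046938
tcp jig mm [ -5.0201 -22.4453] 0.018892623875204018
wrist 0.61 ((1.8923816680908203, 36.08154296875), (32.54448318481445, 93.6196060180664), 1.998073697090149)
[[-16.002   82.2955]
 [-12.7379 -11.2671]
 [ 19.7868 -10.1325]
 [ 16.5227  83.4302]]
```

Call:
step_arm(
  fingers=[1, 1, 1, 1, 1, 1, 1, 1, 1, 1],
  travel=[
    [-0.17, 0, 0],
    [0, 0.25, 0],
    [0, 0.25, 0],
    [0.19, 0, 0],
    [0.17, 0, 0],
    [0, -0.1, 0],
    [0, -0.03, 0],
    [0, -0.02, 0],
    [0, -0.02, 0],
    [0, 0, 0],
  ],
  twist=[0, 0, 0, 0, 0, 0, 0, 0, 0, 0],
)

```text
time_s: 19.62
position: [0.5618, -0.0593, 0.0184]
tool_rot: [[-0.123, 0.992, -0.0], [0.992, 0.123, -0.0], [-0.0, -0.0, -1.0]]
ft_force: [-0.2, 0.8, 0.5]
grip_width: 0.0001
gripper_force: 0.0
```

```bash
python3 look.py wrist
```

```text
19.625 [ 0.5618 -0.0593  0.0184] [-0.2268  0.8096  0.5343] 5.412064685594761e-05
tcp jig mm [28.0781  0.6703] 0.01838862205977861
wrist 0.78 ((-0.859349250793457, 47.743995666503906), (115.83942413330078, 33.428077697753906), 89.57510375976562)
[[-18.0024 -10.0502]
 [ 15.4247 -10.2981]
 [ 16.2838 105.5382]
 [-17.1434 105.7861]]
```

Call:
step_arm(
  fingers=[1, 1, 1, 1, 1, 1, 1, 1, 1, 1],
  travel=[
    [0, 0.15, 0],
    [-0.2, 0, 0],
    [-0.18, 0, 0],
    [0, -0.22, 0],
    [0, -0.22, 0],
    [0.1, 0, 0],
    [0.03, 0, 0],
    [0.02, 0, 0],
    [0.02, 0, 0],
    [0, 0, 0],
  ],
  twist=[0, 0, 0, 0, 0, 0, 0, 0, 0, 0],
)

```text
time_s: 20.98
position: [0.5374, -0.0852, 0.0188]
tool_rot: [[-0.124, 0.992, 0.004], [0.992, 0.124, -0.004], [-0.004, 0.003, -1.0]]
ft_force: [2.1, -9.2, -0.9]
grip_width: -0.0003
gripper_force: 4.6
```

```bash
python3 look.py wrist
```

```text
20.975 [ 0.5374 -0.0852  0.0188] [ 2.0729 -9.2321 -0.9373] -0.0003257720026320411
tcp jig mm [  0.6551 -21.9791] 0.01883688351829385
wrist 0.63 ((-1.1960163116455078, 32.70839309692383), (85.9758071899414, 31.91602325439453), 89.60525512695312)
[[-17.4498 -10.1685]
 [ 14.4654 -10.3884]
 [ 15.0578  75.5853]
 [-16.8575  75.8052]]
```

Call:
step_arm(
  fingers=[1, 1, 1, 1, 1, 1, 1, 1, 1, 1],
  travel=[
    [-0.22, -0.01, 0],
    [0, 0, -0.4],
    [0, 0, -0.5],
    [0, 0, -0.5],
    [0, 0, -0.45],
    [0.5, 0, 0],
    [0.5, 0, 0],
    [0.5, 0, 0],
    [0.5, 0, 0],
    [0.18, 0, 0],
  ],
  twist=[0, 0, 0, 0, 0, 0, 0, 0, 0, 0],
)

```text
time_s: 22.32
position: [0.5102, 0.1124, 0.2034]
tool_rot: [[-0.126, 0.992, -0.0], [0.992, 0.126, 0.0], [0.0, -0.0, -1.0]]
ft_force: [0.7, -0.1, -0.1]
grip_width: -0.0002
gripper_force: 0.0
```

Call:
step_arm(
  fingers=[1, 1, 1, 1],
  travel=[
    [0, 0, 0],
    [0, 0, 0.4],
    [0, 0, 0.34],
    [0, 0, 0],
  ],
  twist=[0, 0, 0, 0],
)

```text
time_s: 22.82
position: [0.5099, 0.1093, 0.1277]
tool_rot: [[-0.122, 0.993, -0.005], [0.993, 0.122, -0.0], [0.0, -0.005, -1.0]]
ft_force: [0.5, 0.3, 1.1]
grip_width: -0.0
gripper_force: 0.0
```

```bash
python3 look.py top; python3 - <<'E'
from h import *
im,D=optics.get_image("scene"); cv2.imwrite("pics/s2.png",cv2.resize(im[130:290,150:330],None,fx=3.5,fy=3.5,interpolation=3))
E
```

```text
22.825 [0.5099 0.1093 0.1277] [0.4521 0.2898 1.1012] -4.129780028863765e-05
tcp jig mm [ -2.3023 174.4199] 0.12765925880885753
top 0.79 ((-0.8818063735961914, 74.3908920288086), (170.22415161132812, 33.80322265625), 89.46099090576172)
[[-18.5833 -10.5584]
 [ 15.2184 -10.8764]
 [ 16.8197 159.3402]
 [-16.982  159.6582]]
```

View pics/s2.png

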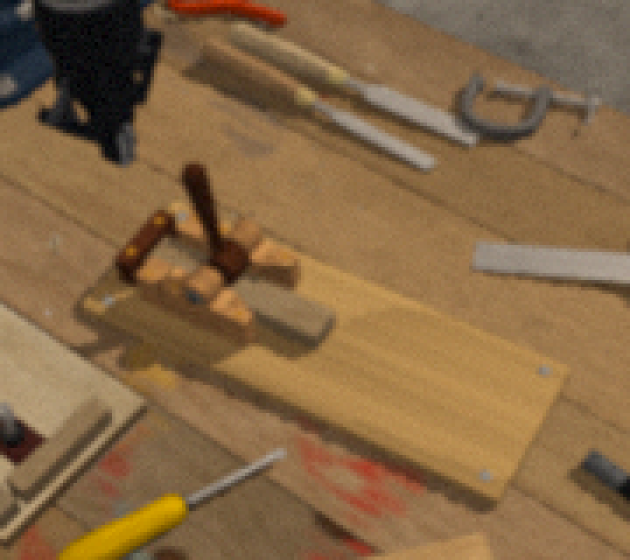

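The scene crop shows the stick in the channel, the lever still upright and leaning towards the stop, and the shut fingertips behind it at (115,150). I'll now push the lever over.

Call:
step_arm(
  fingers=[1, 1, 1, 1, 1, 1, 1, 1],
  travel=[
    [-0.1, 0.01, 0],
    [-0.1, 0.01, 0],
    [-0.1, 0, 0],
    [-0.1, 0, 0],
    [-0.1, 0, 0],
    [-0.12, 0, 0],
    [-0.12, 0, 0],
    [0, 0, 0],
  ],
  twist=[0, 0, 0, 0, 0, 0, 0, 0],
)

```text
time_s: 23.98
position: [0.5217, 0.0368, 0.1293]
tool_rot: [[-0.123, 0.992, 0.0], [0.992, 0.123, -0.0], [-0.0, -0.0, -1.0]]
ft_force: [0.1, 0.4, -0.6]
grip_width: -0.0001
gripper_force: 0.0
```

Call:
step_arm(
  fingers=[1, 1, 1, 1, 1, 1],
  travel=[
    [-0.11, 0, 0],
    [-0.11, 0, 0],
    [-0.11, 0, 0.02],
    [-0.11, 0, 0.04],
    [-0.11, 0, 0.06],
    [0, 0, 0],
  ],
  twist=[0, 0, 0, 0, 0, 0],
)

```text
time_s: 24.72
position: [0.5284, -0.018, 0.1169]
tool_rot: [[-0.123, 0.992, -0.001], [0.992, 0.123, -0.001], [-0.001, -0.001, -1.0]]
ft_force: [0.0, -0.6, 0.3]
grip_width: 0.0004
gripper_force: 0.0
```

```bash
python3 look.py;python3 - <<'E'
from h import *
im,D=optics.get_image("scene"); cv2.imwrite("pics/s3.png",cv2.resize(im[130:290,150:330],None,fx=3.5,fy=3.5,interpolation=3))
E
```

```text
24.725 [ 0.5284 -0.018   0.1169] [ 0.0443 -0.5937  0.3126] 0.00037511582819490076
tcp jig mm [ 0.1966 45.8811] 0.11687308943674887
```

View pics/s3.png

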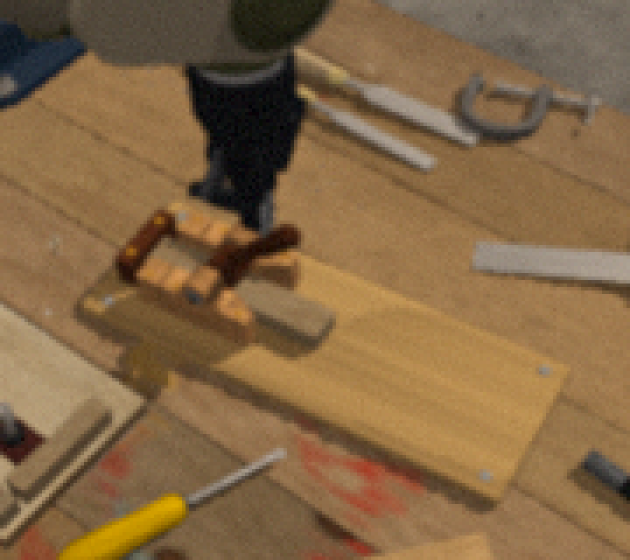

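The lever has come over, with its knob at (290,237), and the fingertip rests on it. I'll carry on down the arc.

Call:
step_arm(
  fingers=[1, 1, 1, 1, 1, 1],
  travel=[
    [-0.065, 0, 0.055],
    [-0.065, 0, 0.055],
    [-0.04, 0, 0.05],
    [-0.03, 0, 0.05],
    [-0.02, 0, 0.03],
    [0, 0, 0],
  ],
  twist=[0, 0, 0, 0, 0, 0],
)

```text
time_s: 25.52
position: [0.531, -0.0389, 0.0931]
tool_rot: [[-0.124, 0.992, -0.0], [0.992, 0.124, -0.0], [-0.0, -0.0, -1.0]]
ft_force: [-0.3, 0.7, 0.4]
grip_width: 0.0001
gripper_force: 0.0
```

Call:
step_arm(
  fingers=[1, 1, 1, 1],
  travel=[
    [-0.01, 0, 0.02],
    [-0.01, 0, 0.02],
    [0, 0, 0.02],
    [0, 0, 0],
  ],
  twist=[0, 0, 0, 0],
)

```text
time_s: 26.02
position: [0.5314, -0.0407, 0.0873]
tool_rot: [[-0.124, 0.992, 0.0], [0.992, 0.124, -0.0], [-0.0, 0.0, -1.0]]
ft_force: [0.7, -0.7, 2.0]
grip_width: -0.0
gripper_force: 0.6
```

Call:
step_arm(
  fingers=[1, 1, 1],
  travel=[
    [0, 0, 0.02],
    [0, 0, 0.015],
    [0, 0, 0],
  ],
  twist=[0, 0, 0],
)

```text
time_s: 26.4
position: [0.5316, -0.0409, 0.084]
tool_rot: [[-0.124, 0.992, 0.001], [0.992, 0.124, -0.0], [-0.001, 0.001, -1.0]]
ft_force: [0.4, -2.1, 4.0]
grip_width: 0.0
gripper_force: 1.8
```

Call:
step_arm(
  fingers=[1, 1, 1],
  travel=[
    [0, 0, 0.015],
    [0, 0, 0.01],
    [0, 0, 0],
  ],
  twist=[0, 0, 0],
)

```text
time_s: 26.78
position: [0.5318, -0.0411, 0.0819]
tool_rot: [[-0.124, 0.992, 0.001], [0.992, 0.124, -0.001], [-0.001, 0.001, -1.0]]
ft_force: [-0.3, -2.2, 6.7]
grip_width: -0.0004
gripper_force: 3.0
```

Call:
step_arm(
  fingers=[1, 1, 1],
  travel=[
    [0, 0, 0.015],
    [0, 0, 0.015],
    [0, 0, 0],
  ],
  twist=[0, 0, 0],
)

```text
time_s: 27.15
position: [0.532, -0.0413, 0.0791]
tool_rot: [[-0.124, 0.992, 0.002], [0.992, 0.124, -0.001], [-0.002, 0.002, -1.0]]
ft_force: [-0.7, -3.4, 8.1]
grip_width: -0.0003
gripper_force: 3.6
```

Call:
step_arm(
  fingers=[1, 1, 1],
  travel=[
    [0, 0, 0.015],
    [0, 0, 0.015],
    [0, 0, 0],
  ],
  twist=[0, 0, 0],
)

```text
time_s: 27.52
position: [0.5323, -0.0417, 0.0765]
tool_rot: [[-0.124, 0.992, 0.003], [0.992, 0.124, -0.002], [-0.003, 0.003, -1.0]]
ft_force: [-0.8, -4.2, 11.3]
grip_width: 0.0
gripper_force: 4.8
```

```bash
python3 look.py wrist
```

```text
27.525 [ 0.5323 -0.0417  0.0765] [-0.7514 -4.2216 11.3172] 4.734803635130217e-05
tcp jig mm [ 1.0362 21.8844] 0.0765188567380972
wrist 0.62 ((-1.0977468490600586, 73.96418762207031), (137.24205017089844, 32.278751373291016), 89.38106536865234)
[[-17.9774   5.5215]
 [ 14.2994   5.1728]
 [ 15.7819 142.4069]
 [-16.4949 142.7556]]
```

Call:
step_arm(
  fingers=[1, 1, 1],
  travel=[
    [0, 0, 0.015],
    [0, 0, 0.015],
    [0, 0, 0],
  ],
  twist=[0, 0, 0],
)

```text
time_s: 28.0
position: [0.5325, -0.0418, 0.0736]
tool_rot: [[-0.124, 0.992, 0.003], [0.992, 0.124, -0.002], [-0.003, 0.003, -1.0]]
ft_force: [-0.1, -4.6, 12.3]
grip_width: -0.0002
gripper_force: 4.9
```

```bash
python3 look.py;python3 - <<'E'
from h import *
im,D=optics.get_image("scene"); cv2.imwrite("pics/s4.png",cv2.resize(im[170:250,180:270],None,fx=7,fy=7,interpolation=3))
for r in models.landmark_of("scene","lever_tip")[:2]: print(r, atd("scene",r["point"],D))
E
```

```text
28.0 [ 0.5325 -0.0418  0.0736] [-0.1373 -4.6165 12.2972] -0.0002394018298356808
tcp jig mm [ 1.1924 21.7545] 0.0735810903608583
{'point': [213.6, 207.6], 'confidence': 0.55} [[0.51313611 0.01291837 0.05710751]]
{'point': [243.3, 214.8], 'confidence': 0.45} [[ 0.53300711 -0.07928449  0.07120294]]
```

View pics/s4.png

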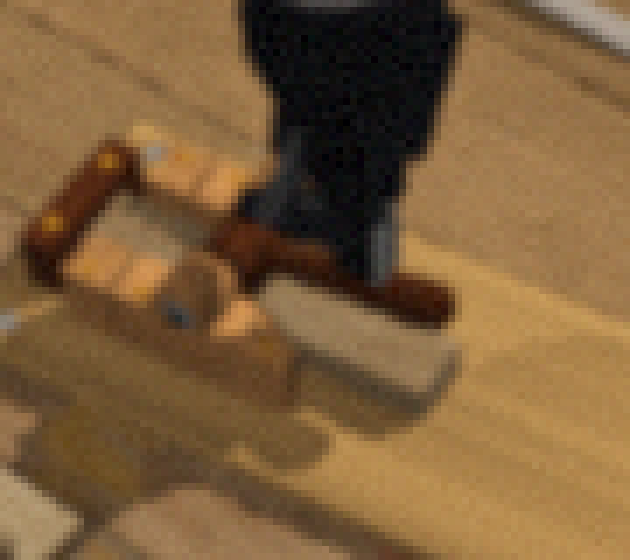

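The fingertip is on the lever, which is nearly down over the stick (knob at (430,300)), with 12 N of reaction. I'll lift off and check that it holds.

Call:
step_arm(
  fingers=[1, 1, 1, 1, 1, 1, 1, 1, 1],
  travel=[
    [0, 0, -0.1],
    [0, 0, -0.2],
    [0, 0, -0.4],
    [0, 0, -0.5],
    [0, 0, -0.5],
    [-0.4, 0, -0.4],
    [-0.4, 0, 0],
    [-0.3, 0, 0],
    [0, 0, 0],
  ],
  twist=[0, 0, 0, 0, 0, 0, 0, 0, 0],
)

```text
time_s: 29.22
position: [0.5447, -0.1511, 0.2816]
tool_rot: [[-0.122, 0.993, -0.002], [0.993, 0.122, 0.001], [0.001, -0.001, -1.0]]
ft_force: [0.4, 0.3, -0.5]
grip_width: -0.0001
gripper_force: 0.0
```

```bash
python3 look.py wrist top; python3 - <<'E'
from h import *
np.set_printoptions(precision=4,suppress=True)
O=np.array([.534,-.0635]); U=np.array([[.9921,.1253],[-.1253,.9921]])
R=[]
C=[]
for n in ["wrist","scene","top"]:
    c=cal(n);im,D=optics.get_image(n)
    if n=="wrist": cv2.imwrite("pics/w5.png",cv2.resize(im,None,fx=1.5,fy=1.5))
    for r in models.landmark_of(n,"lever_tip")[:1]:
        X=atd(n,r["point"],D,c)[0]; print(n,r["point"],r["confidence"],(X[:2]-O)@U.T,X[2]); R.append(ray(n,r["point"],c))
X=tri(R); print((X[:2]-O)@U.T,X[2])
E
```

```text
29.225 [ 0.5447 -0.1511  0.2816] [ 0.3888  0.261  -0.5052] -6.862590026785072e-05
tcp jig mm [ -0.3578 -88.2115] 0.2816427129387072
wrist 0.77 ((-1.3033771514892578, 38.21312713623047), (97.96876525878906, 32.64154815673828), 88.5481185913086)
[[-18.86   -10.342 ]
 [ 13.771  -11.1691]
 [ 16.2533  86.7683]
 [-16.3778  87.5953]]
top 0.61 ((-0.9285755157470703, 90.64144897460938), (33.984893798828125, 135.54498291015625), 0.36037153005599976)
[[-18.347  158.3057]
 [-17.4944  22.7634]
 [ 16.4898  22.9772]
 [ 15.6373 158.5195]]
wrist [253.7, 104.6] 0.89 [-0.0049 -0.0205] 0.013165696746321898
scene [243.6, 212.7] 0.71 [ 0.0034 -0.0127] 0.07179665016967418
[-0.0046 -0.0191] 0.08420209472666379
```

View pics/w5.png

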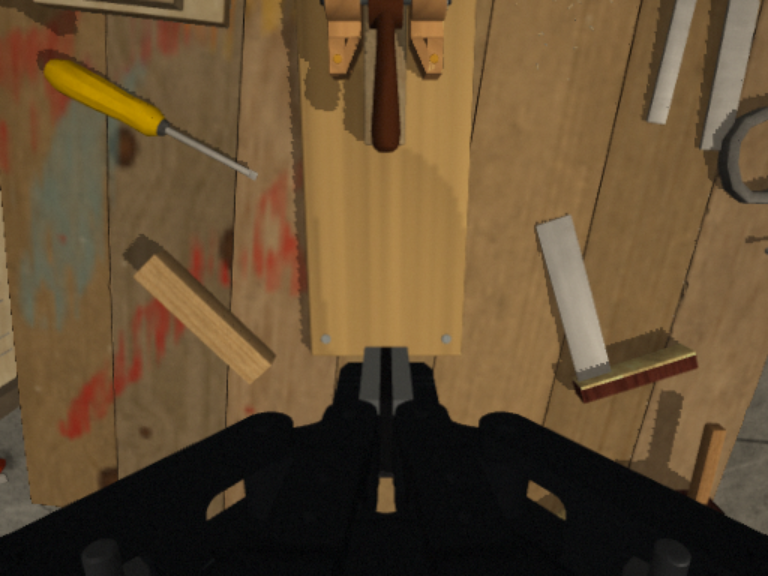

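The wrist view shows the lever lying down over the stick, with its tip at (386,145), and the robot clear of everything. The stick's tail still measures −10 to −11 mm in jig y, which is home, so I'm handing in.

```bash
python3 -c "
from rig import close_job; print(close_job())"
```

```text
the job is handed in; nothing more can be done
None
```

I pushed the stick home against the stop and pressed the cam lever down so it clamps the stick. I then lifted the arm clear and handed the job in at about 29 s, with stick and lever still in place at the last look.

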